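# Nest the two L-shaped instrument plates in the steel tray

### The job

Pack the two L-shaped instrument plates into the empty steel tray so that they nest together and both lie flat on its floor inside the rim. Lift each by its handle, turn it as needed and set it down, do not drop it, then let go. Leave the straight plate where it lies.

Things in the scene. Friction and masses are not known exactly. Their poses are not given: they have to be found in the camera images.
- tray_floor (a point): Centre of the floor of the empty shallow steel tray, which stands fast on the table; 2 mm above the table. Floor 172 x 272 mm; sloping rim 18 mm high, 200 x 300 mm overall. z up, y along the tray's long side, x along its short side; half a turn leaves the tray the same.
- plate_a_grip (a point): First L plate, aluminium, 10 mm thick, 0.22 kg: a 146 x 146 mm square lacking one 73 x 73 mm quarter. Point: in its handle, over the centre of gravity, 34 mm above the underside; z up. From it the arms reach 85 mm along +x and +y, the outer corner lies at x -61, y -61 mm, the inner at +12, +12. Handle: black bar 50 mm along x, 12 along y, 10 to 48 mm above the underside; pinch it across y.
- plate_b_grip (a point): Same point of the second L plate, identical to the first in size and axes. Turned half a turn from the first, it nests with it to a 146 x 219 mm rectangle, the two outer corners in opposite corners of the tray.
- plate_straight_grip (a point): grip point, 34 mm above the underside, of the straight plate, a plain 146 x 73 x 10 mm rectangle (146 mm along x) of the same make with the same handle. It is not needed and stays where it is.

How it is judged:
At the end, for the whole second after the job is handed in: Both L plates lie in the tray flat on its floor: grip point under 38 mm above the floor (34 when flat), tilt under 0.05 rad, grip point within 60 mm of the tray centre across and 100 mm along it (only nested plates can). The straight plate is within 30 mm of its start (z of each of plate_a_grip, plate_b_grip in the frame of tray_floor below 0.038 m and angle between each of plate_a_grip, plate_b_grip's own z axis and vertical below 0.05 rad and x of plate_a_grip in the frame of tray_floor between -0.06 and 0.06 m and y of plate_a_grip in the frame of tray_floor between -0.1 and 0.1 m and x of plate_b_grip in the frame of tray_floor between -0.06 and 0.06 m and y of plate_b_grip in the frame of tray_floor between -0.1 and 0.1 m and distance of plate_straight_grip from where it was at the start of the episode below 0.03 m); the robot touches nothing.
It fails at once if the straight plate is moved by more than 30 mm (distance of plate_straight_grip from where it was at the start of the episode above 0.03 m).
It fails at once if the first L plate is dropped: it falls at more than 0.8 m/s with the fingers off it (linear speed of plate_a above 0.8 m/s and contact force between the fingers and plate_a below 0.05 N).
It fails at once if the second L plate is dropped: it falls at more than 0.8 m/s with the fingers off it (linear speed of plate_b above 0.8 m/s and contact force between the fingers and plate_b below 0.05 N).
It also fails if it takes over 54 s, if anything falls off the work surface, if the arm or the gripper's body presses on something with over 40 N, if the wrist force passes 120 N, or if a joint passes its speed limit or range.

### The arm

A 6-joint arm with a two-finger parallel gripper is mounted at the origin on a cart in front of the work surface, level with it; the furniture and walls round the work are solid. World frame = base frame: x ahead of the robot, y to its left, z up, the work surface at z = 0. Lengths are in m, angles in rad, forces in N, time in s.
With the tool pointing down it reaches from about 0.35 to 0.975 m from the base axis. Payload 4.9 kg.
Tool frame: the origin (TCP) lies midway between the tips of the shut fingers; the grasp point (between the pads) lies 19 mm behind it; z points along the fingers, y is the direction in which the jaws open and shut (so a half turn about z gives the same grasp; the last joint's range is limited). The gripper opens to 85 mm and grips with 20 to 120 N. Pads are 22 mm wide; open, the fingers measure 114 mm over their backs; the gripper's body (76 mm by 85 mm) begins 54 mm behind the grasp point. The pads swing forward as they close: fully open they stand 13 mm farther back than shut.
Start: joints at [1.057, 0.053, 1.613, -0, 1.476, -0.119], TCP at [0.24, 0.577, 0.231] pointing down, gripper open.
Joint ranges: [-3.01, 3.01], [-1.01, 2.22], [0.06, 2.58], [-1.02, 4.17], [0.09, 2.62], [-3.14, 3.14]. Speed limits (rad/s): [2.57, 2.57, 3.14, 3.14, 3.14, 3.14].

### API

Orientations are given as a rotation vector (axis times angle).
In Python, from station import ctrl gives the robot as it stands.
- The arm moves only by the tool jog_arm, never from a script. Its argument "steps" is a list of rows, each an object of numbers: "dx", "dy", "dz": the shift along the world's x, y, z in units of 60 mm (1.0 is 60 mm); "twist": the turn about the world's z in units of 10 degrees (1.0 is 10 degrees). A call has 1 to 5 rows; each row is the pose to reach, as a shift and turn from the pose measured when the call began; what a row does not reach only later rows make up. A row lasts 1/8 s, in which the tool goes at most 62.5 mm and 10.7 degrees, less where a joint would pass 70% of its speed; a pose out of reach is approached as far as the arm can. A call with a gripper value outside its range is refused whole. "gripper" is the closure in counts, from 0 (fully open) to 255 (shut), set as the call begins (left out, the last holds). The fingers move at their own pace and stop on an object; "newtons" is the grip in N (left out, the last holds). Time passes only in rows, so rows that repeat a pose let the fingers close. It gives the time, the measured TCP pose, the force and the opening at its end, in the units of the state.
- ctrl.get_obs(): the state, without advancing time (a new reading comes with each control period).
- ctrl.get_image(name): name is "side" or "top" or "wrist"; returns a dict with "frame" (384x512x3 uint8, red, green, blue), "range_z" (384x512 float32, m along the optical axis (not along the pixel's ray), 0 where there is no reading), "fx", "fy", "cx", "cy" (pixels), "extrinsics" (4x4, takes a point from camera to world coordinates). Camera axes: x right, y down, z forward; pixel columns grow to the right and rows downward; lengths in m; the calibration is good to about 2 mm. A picture is of the moment at which its call begins.
- ctrl.finish_job(): hands the job in, once; it reports no verdict.
The state is a dict: "t": time; "q": joint angles; "dq": joint speeds; "effort": joint torques, N m; "tool_pos": TCP position; "tool_rot": TCP orientation; "contact_force": force on the tool from outside, world axes, zero at the start; "wrist_torque": the same for the moment, N m; "opening": finger opening in m.
Only numpy, scipy, OpenCV 4.12 (cv2) and the standard library are available. Lean on these libraries where they do the work, as an engineer would, in place of code of your own. Each camera call takes 0.05 s, during which the arm holds its last target.

## Working session

There is one attempt and no reset: what is moved stays moved. The work goes in short steps, Python scripts to look and compute and a tool call to move; the robot and the scene stay as the last step left them, time stands still between calls to the robot, and variables do not carry over. Pictures are saved under pics/ and viewed, and the job is handed in when it is done.

Besides the shell and the picture viewer there is one more tool, called after "Call:" as name(argument=value, ...), one argument or row to a line, values as JSON. jog_arm: Moves the arm, as the interface text tells. Its arguments: {"type":"object","properties":{"steps":{"type":"array"},"gripper":{"type":"number"},"newtons":{"type":"number"}},"required":["steps"]}

```bash
mkdir -p pics
python3 - <<'E'
from station import ctrl
import cv2,numpy as np
o=ctrl.get_obs();print(o)
for n in ("top","side"):
    d=ctrl.get_image(n);np.savez(f"pics/{n}0.npz",**d)
    cv2.imwrite(f"pics/{n}0.png",d["frame"][:,:,::-1]);print(n,d["fx"],d["fy"],d["cx"],d["cy"],d["extrinsics"].round(4))
E
```

```text
{'t': 0.0, 'q': array([ 1.05700396e+00,  5.33481782e-02,  1.61427680e+00,  2.93353402e-05,
        1.47601886e+00, -1.18983348e-01]), 'dq': array([-0.00068634,  0.00131534,  0.00033199, -0.00026054,  0.00161781,
        0.00011369]), 'effort': array([ 3.39170847e-04, -3.93660235e+01, -3.70183825e+01, -1.05793240e-04,
        6.68768131e-03, -2.85166003e-06]), 'tool_pos': array([0.24007055, 0.57638244, 0.23007868]), 'tool_rot': array([-6.16017995e-01, -3.07992421e+00,  3.04715154e-03]), 'contact_force': array([-0.77274539,  0.54543918, -0.47513459]), 'wrist_torque': array([-0.03399039,  0.0355337 , -0.01364601]), 'opening': 0.08579882601085057}
top 353.36552819665894 353.36552819665894 250.4702912999785 187.8635653251201 [[-0.009  -0.9816  0.1905  0.3753]
 [-0.9999  0.0098  0.0031  0.1009]
 [-0.0049 -0.1905 -0.9817  0.9041]
 [ 0.      0.      0.      1.    ]]
side 472.26061831517393 472.26061831517393 262.10013506160044 193.18651772025677 [[-0.9622  0.2278 -0.1492  0.6987]
 [ 0.2722  0.784  -0.5579  0.7219]
 [-0.0101 -0.5774 -0.8164  0.9673]
 [ 0.      0.      0.      1.    ]]
```

View pics/top0.png

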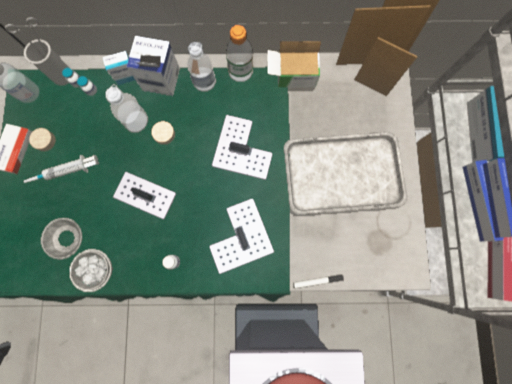

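View pics/side0.png

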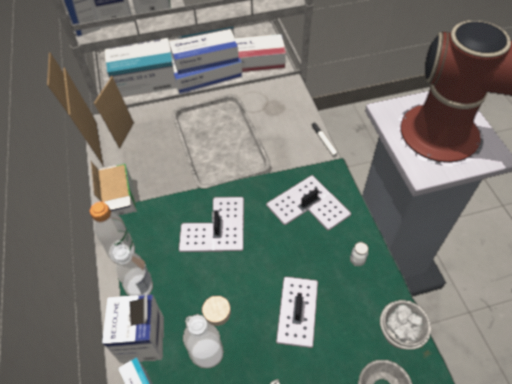

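Both views are clear: L plates at top-view pixels (240,148) and (243,237), the straight plate at (144,195), and the tray at (344,174). Next I measure them by rays.

```bash
cat > h.py <<'E'
import numpy as np,cv2
def ray(d,uv,z):
    uv=np.atleast_2d(np.asarray(uv,float));E=d["extrinsics"]
    c=np.c_[(uv[:,0]-d["cx"])/d["fx"],(uv[:,1]-d["cy"])/d["fy"],np.ones(len(uv))]@E[:3,:3].T
    o=E[:3,3];return o+c*((z-o[2])/c[:,2])[:,None]
def cloud(d):
    r=d["range_z"];v,u=np.mgrid[:r.shape[0],:r.shape[1]]
    c=np.stack([(u-d["cx"])/d["fx"]*r,(v-d["cy"])/d["fy"]*r,r],-1)
    return c@d["extrinsics"][:3,:3].T+d["extrinsics"][:3,3]
E
cat > m.py <<'E'
import numpy as np,cv2,sys
from h import *
d=dict(np.load(f"pics/{sys.argv[1]}.npz"))
f=d["frame"];P=cloud(d);hsv=cv2.cvtColor(f,cv2.COLOR_RGB2HSV)
m=((hsv[...,1]<40)&(hsv[...,2]>190)).astype(np.uint8)
dark=(f.max(2)<70).astype(np.uint8)
m2=cv2.morphologyEx(m|0,cv2.MORPH_CLOSE,np.ones((5,5)))
print("cloth z",np.median(P[(hsv[...,0]>60)&(hsv[...,0]<90)&(hsv[...,1]>100)][:,2]))
for c in cv2.findContours(m2,cv2.RETR_EXTERNAL,cv2.CHAIN_APPROX_NONE)[0]:
    a=cv2.contourArea(c)
    if not 1000<a<8000: continue
    W=ray(d,c[:,0,:],.010)
    ap=cv2.approxPolyDP(c,5,True)[:,0]
    print("area",a,"ctr",c[:,0].mean(0).round(0)); Wc=ray(d,ap,.010)
    L=np.linalg.norm(Wc-np.roll(Wc,-1,0),axis=1)
    print(np.c_[ap,Wc[:,:2].round(4),L.round(4)])
    k=np.zeros_like(m);cv2.drawContours(k,[c],-1,1,-1)
    print(" medz",np.median(P[(k>0)&(m>0)][:,2]))
    kk=cv2.dilate(k,np.ones((9,9)))
    q=(kk>0)&(dark>0)&(P[...,2]>.035)&(P[...,2]<.06)
    if q.sum()>5:
        n,lab,st,ce=cv2.connectedComponentsWithStats(q.astype(np.uint8));
        Q=P[q];print(" handle n",q.sum(),"med",np.median(Q,0).round(4),cv2.minAreaRect((Q[:,:2]*1000).astype(np.float32)))
E
python3 m.py top0; python3 m.py side0
```

```text
cloth z 0.0012945261544968778
area 3473.5 ctr [296. 367.]
[[ 3.630e+02  3.560e+02  1.427e-01 -1.577e-01  3.112e-01]
 [ 2.310e+02  3.530e+02  1.517e-01  1.534e-01  6.530e-02]
 [ 2.300e+02  3.830e+02  8.650e-02  1.556e-01  7.920e-02]
 [ 2.640e+02  3.830e+02  8.590e-02  7.640e-02  6.920e-02]
 [ 2.900e+02  3.680e+02  1.178e-01  1.500e-02  9.560e-02]
 [ 3.290e+02  3.830e+02  8.480e-02 -7.470e-02  7.900e-02]
 [ 3.630e+02  3.830e+02  8.420e-02 -1.537e-01  5.860e-02]]
 medz -0.0003574635662625947
area 2209.5 ctr [241. 238.]
[[2.520e+02 1.990e+02 5.198e-01 1.001e-01 6.790e-02]
 [2.270e+02 2.080e+02 4.971e-01 1.641e-01 1.152e-01]
 [2.490e+02 2.480e+02 3.961e-01 1.088e-01 1.810e-02]
 [2.420e+02 2.500e+02 3.913e-01 1.263e-01 3.780e-02]
 [2.360e+02 2.360e+02 4.261e-01 1.412e-01 6.620e-02]
 [2.110e+02 2.450e+02 4.043e-01 2.037e-01 6.900e-02]
 [2.190e+02 2.720e+02 3.384e-01 1.832e-01 1.430e-01]
 [2.730e+02 2.510e+02 3.881e-01 4.910e-02 1.412e-01]]
 medz 0.00965036066289382
area 1459.5 ctr [144. 195.]
[[1.260e+02 1.720e+02 5.942e-01 4.276e-01 6.870e-02]
 [1.140e+02 1.960e+02 5.310e-01 4.548e-01 1.39
[... 5127 characters left out ...]
  2.992e-01 -4.802e-01  1.164e-01]
 [ 2.600e+02  2.600e+01  3.457e-01 -5.869e-01  5.380e-02]
 [ 2.570e+02  3.600e+01  3.694e-01 -5.386e-01  2.600e-02]
 [ 2.490e+02  3.600e+01  3.943e-01 -5.460e-01  4.790e-02]
 [ 2.480e+02  2.700e+01  3.852e-01 -5.931e-01  2.820e-02]
 [ 2.400e+02  2.900e+01  4.133e-01 -5.902e-01  4.290e-02]
 [ 2.420e+02  3.700e+01  4.174e-01 -5.475e-01  6.540e-02]
 [ 2.260e+02  3.000e+01  4.588e-01 -5.982e-01  3.975e-01]
 [ 1.040e+02  5.400e+01  8.561e-01 -5.887e-01  4.440e-02]
 [ 1.110e+02  6.100e+01  8.380e-01 -5.481e-01  3.994e-01]
 [ 2.370e+02  4.200e+01  4.392e-01 -5.272e-01  4.040e-02]
 [ 2.380e+02  5.000e+01  4.459e-01 -4.874e-01  1.469e-01]]
 medz -0.07840355087354989
```

Both views agree on all plate corners to within about 3 mm. Next, the tray.

```bash
cat > t.py <<'E'
import numpy as np,cv2
from h import *
for n in("top0","side0"):
    d=dict(np.load(f"pics/{n}.npz"));P=cloud(d)
    R=(P[...,0]>.40)&(P[...,0]<.80)&(P[...,1]>-.34)&(P[...,1]<.035)
    m=(R&(P[...,2]>.0135)&(P[...,2]<.03)).astype(np.uint8)
    n_,lab,st,ce=cv2.connectedComponentsWithStats(m,connectivity=8)
    i=1+np.argmax(st[1:,4]);q=lab==i
    Q=P[q];print(n,q.sum(),"rim",cv2.minAreaRect((Q[:,:2]*1000).astype(np.float32)),Q[:,2].max())
    hull=cv2.convexHull((Q[:,:2]*1000).astype(np.float32));
    (cx,cy),_,_=cv2.minAreaRect((Q[:,:2]*1000).astype(np.float32))
    fl=R&(abs(P[...,0]-cx/1e3)<.06)&(abs(P[...,1]-cy/1e3)<.1);print(" floor z",np.median(P[fl][:,2]),"table",np.median(P[(P[...,1]<-.31)&(P[...,1]>-.36)&(P[...,0]>.45)&(P[...,0]<.7)][:,2]))
    s=d["frame"].copy();s[q]=(255,0,0)
    r0=(280,125,130,100) if n=="top0" else (165,85,115,110)
    x,y,w,h=r0;o=np.hstack([cv2.resize(a[y:y+h,x:x+w],None,fx=3,fy=3) for a in(d["frame"],s)])
    cv2.imwrite(f"pics/tray_{n}.png",o[:,:,::-1])
# plate poses
T=dict(outer=(-61,-61),ex1=(85,-61),ex2=(85,12),ey1=(-61,85),ey2=(12,85),inn=(12,12))
obs={"P2":{"outer":[(.3881,.0491),(.3896,.0509)],"ex1":[(.5198,.1001),(.5178,.1001)],"ex2":[(.4971,.1641),(.4942,.1637)],"ey2":[(.4043,.2037),(.4032,.2045)],"ey1":[(.3384,.1832),(.3388,.1823)]},
"P1":{"outer":[(.6134,.2037),(.6121,.2025)],"ey1":[(.7488,.165),(.7474,.1662)],"ey2":[(.7311,.1007),(.7288,.1016)],"ex1":[(.5745,.0659),(.576,.0708)],"ex2":[(.6416,.049),(.6393,.0493)],"inn":[(.6670,.1171),(.6624,.1208)]},}
for k,o in obs.items():
    A=[];B=[]
    for n,v in o.items():
        for w in v:A.append(T[n]);B.append(w)
    A=np.array(A)/1e3;B=np.array(B);a=A-A.mean(0);b=B-B.mean(0)
    za=a[:,0]+1j*a[:,1];zb=b[:,0]+1j*b[:,1];s=(zb*za.conj()).sum()/(abs(za)**2).sum();r=s/abs(s)
    z0=complex(*B.mean(0))-r*complex(*A.mean(0));print(k,"grip",z0,"yaw",np.degrees(np.angle(r)),"scale",abs(s))
E
python3 t.py
```

```text
top0 1411 rim ((588.2366333007812, -138.9043426513672), (200.70611572265625, 300.9651184082031), 3.948441982269287) 0.02277243919811922
 floor z 0.0013194498384059838 table 0.0001957943436109444
side0 998 rim ((585.8948974609375, -136.71759033203125), (200.34918212890625, 301.45965576171875), 3.962059259414673) 0.023874259990518953
 floor z 0.001565851782215022 table 0.0002628007166501911
P2 grip (0.4221112485569882+0.124718879387526j) yaw 20.56983077818475 scale 0.9579036564867652
P1 grip (0.653503578230994+0.13248347918044628j) yaw -105.475234774746 scale 0.9616621676651945
```

Call:
jog_arm(
  steps=[
    {"dx":0.6,"dy":-1.5,"twist":0.9},
    {"dx":1.2,"dy":-3.0,"twist":1.8},
    {"dx":1.8,"dy":-4.5,"twist":2.6},
    {"dx":2.4,"dy":-6.0,"twist":3.5},
    {"dx":3.03,"dy":-7.52,"twist":4.32},
  ],
  gripper=0,
  newtons=60,
)

```text
validation failed for argument at $.st...
```

Call:
jog_arm(
  steps=[
    {"dx":0.4,"dy":-0.9,"dz":0.0,"twist":0.9},
    {"dx":0.8,"dy":-1.8,"dz":0.0,"twist":1.8},
    {"dx":1.2,"dy":-2.7,"dz":0.0,"twist":2.6},
    {"dx":1.6,"dy":-3.6,"dz":0.0,"twist":3.5},
    {"dx":2.0,"dy":-4.5,"dz":0.0,"twist":4.32},
  ],
  gripper=0,
  newtons=60,
)

```text
t: 0.72
tool_pos: [0.3603, 0.3046, 0.2297]
tool_rot: [0.569, -3.09, 0.003]
contact_force: [0.4, 0.1, -0.3]
opening: 0.0853
```

Call:
jog_arm(
  steps=[
    {"dx":0.3,"dy":-0.9,"dz":0.0,"twist":0.0},
    {"dx":0.7,"dy":-1.8,"dz":-0.3,"twist":0.0},
    {"dx":1.03,"dy":-2.7,"dz":-0.7,"twist":0.0},
    {"dx":1.03,"dy":-2.99,"dz":-1.3,"twist":0.0},
    {"dx":1.03,"dy":-2.99,"dz":-1.5,"twist":0.0},
  ],
)

```text
t: 1.35
tool_pos: [0.4204, 0.124, 0.1369]
tool_rot: [0.564, -3.086, 0.003]
contact_force: [0.0, -0.4, 0.5]
opening: 0.0851
```

```bash
cat > w.py <<'E'
import sys,cv2,numpy as np
from station import ctrl
from h import *
n,tag=sys.argv[1:3]
d=ctrl.get_image(n);np.savez(f"pics/{tag}.npz",**d)
cv2.imwrite(f"pics/{tag}.png",d["frame"][:,:,::-1])
o=ctrl.get_obs();r=o["tool_rot"];print(o["t"],o["tool_pos"].round(4),"yaw",np.degrees(2*np.arctan2(r[1],r[0]))-90,o["q"].round(3),o["contact_force"].round(2))
P=cloud(d);f=d["frame"]
q=((f.max(2)<75)&(P[...,2]>.044)&(P[...,2]<.053)&(d["range_z"]>.05)).astype(np.uint8)
N,l,st,ce=cv2.connectedComponentsWithStats(q)
for i in range(1,N):
    if st[i,4]>40:
        Q=P[l==i];print("handle?",st[i],cv2.minAreaRect((Q[:,:2]*1000).astype(np.float32)))
E
python3 w.py wrist w1
```

```text
1.4 [0.4202 0.1248 0.1365] yaw -249.19368145625094 [ 1.200e-01 -3.390e-01  2.126e+00 -2.000e-03  1.360e+00 -1.814e+00] [-1.39 -0.14 -1.05]
handle? [249 166  16  62 924] ((421.0377197265625, 126.32662200927734), (47.42416763305664, 11.517370223999023), 20.541221618652344)
```

View pics/w1.png

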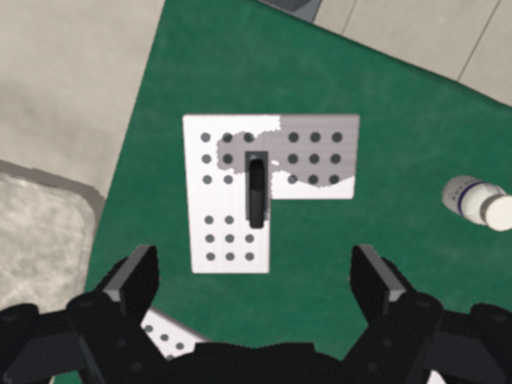

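Wrist view: the handle is centred near (257,190), and it measures at (0.421, 0.126), yaw 20.5°, 47×11.5 mm. That matches, so I descend.

Call:
jog_arm(
  steps=[
    {"dx":0.01,"dy":0.02,"dz":-0.6,"twist":0.0},
    {"dx":0.01,"dy":0.02,"dz":-1.2,"twist":0.0},
    {"dx":0.01,"dy":0.02,"dz":-1.7,"twist":0.0},
    {"dx":0.01,"dy":0.02,"dz":-2.0,"twist":0.0},
    {"dx":0.01,"dy":0.02,"dz":-2.0,"twist":0.0},
  ],
)

```text
t: 2.02
tool_pos: [0.42, 0.1272, 0.016]
tool_rot: [0.569, -3.082, 0.002]
contact_force: [-0.5, 0.4, -1.1]
opening: 0.0853
```

Call:
jog_arm(
  steps=[
    {"dx":0.0,"dy":0.0,"dz":0.0,"twist":0.0},
    {"dx":0.0,"dy":0.0,"dz":0.0,"twist":0.0},
    {"dx":0.0,"dy":0.0,"dz":0.0,"twist":0.0},
    {"dx":0.0,"dy":0.0,"dz":0.0,"twist":0.0},
    {"dx":0.0,"dy":0.0,"dz":0.0,"twist":0.0},
  ],
  gripper=255,
  newtons=60,
)

```text
t: 2.65
tool_pos: [0.4206, 0.1271, 0.0166]
tool_rot: [0.569, -3.083, 0.002]
contact_force: [-0.1, -0.8, 3.8]
opening: 0.0112
```

Call:
jog_arm(
  steps=[
    {"dx":0.0,"dy":0.0,"dz":0.3,"twist":0.0},
    {"dx":0.0,"dy":0.0,"dz":0.8,"twist":0.0},
    {"dx":0.0,"dy":0.0,"dz":1.3,"twist":0.0},
    {"dx":0.0,"dy":0.0,"dz":1.6,"twist":0.0},
    {"dx":0.1,"dy":-0.3,"dz":1.6,"twist":0.0},
  ],
)

```text
t: 3.28
tool_pos: [0.4271, 0.1095, 0.1138]
tool_rot: [0.572, -3.085, 0.002]
contact_force: [0.3, -0.3, -2.3]
opening: 0.0114
```

```bash
python3 w.py wrist w2; python3 w.py side s2
```

```text
3.325 [0.4272 0.1074 0.113 ] yaw -249.09266597385727 [ 0.079 -0.304  2.14  -0.004  1.31  -1.855] [ 0.56 -0.9  -2.99]
3.375 [0.4265 0.1083 0.1123] yaw -249.17620889279013 [ 8.100e-02 -3.040e-01  2.141e+00 -2.000e-03  1.311e+00 -1.853e+00] [ 0.54  0.66 -2.27]
handle? [433 132  37  10  91] ((11.062820434570312, 61.13678741455078), (22.209087371826172, 94.02653503417969), 78.29562377929688)
handle? [214 212   5  17  64] ((651.8704223632812, 136.48931884765625), (45.58151626586914, 8.59070110321045), 74.95594787597656)
handle? [295 294   7  22 109] ((534.7110595703125, 381.87762451171875), (45.088157653808594, 11.197013854980469), 66.9115982055664)
```

View pics/w2.png

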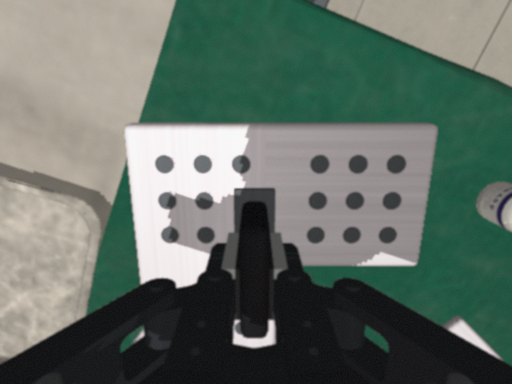

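View pics/s2.png

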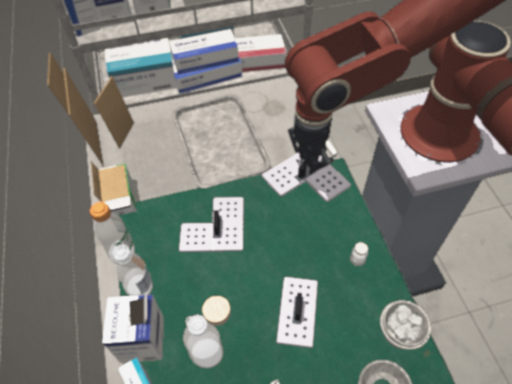

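Plate is lifted, level and square in the grip: the straight edge is horizontal at row 125 of the wrist view.

Call:
jog_arm(
  steps=[
    {"dx":0.35,"dy":-0.8,"dz":0.0,"twist":-0.3},
    {"dx":0.75,"dy":-1.65,"dz":0.0,"twist":-0.7},
    {"dx":1.15,"dy":-2.5,"dz":0.0,"twist":-1.1},
    {"dx":1.55,"dy":-3.35,"dz":0.0,"twist":-1.4},
    {"dx":1.95,"dy":-4.2,"dz":0.0,"twist":-1.66},
  ],
)

```text
t: 4.0
tool_pos: [0.5433, -0.1447, 0.111]
tool_rot: [0.112, -3.131, -0.002]
contact_force: [1.2, 0.7, -2.0]
opening: 0.0112
```

Call:
jog_arm(
  steps=[
    {"dx":0.25,"dy":-0.5,"dz":0.0,"twist":0.0},
    {"dx":0.5,"dy":-0.93,"dz":0.0,"twist":0.0},
    {"dx":0.5,"dy":-0.93,"dz":-0.3,"twist":0.0},
    {"dx":0.5,"dy":-0.93,"dz":-0.7,"twist":0.0},
    {"dx":0.5,"dy":-0.93,"dz":-0.9,"twist":0.0},
  ],
)

```text
t: 4.62
tool_pos: [0.571, -0.1985, 0.0533]
tool_rot: [0.112, -3.126, -0.007]
contact_force: [-0.2, -0.2, -3.0]
opening: 0.011
```

```bash
python3 w.py side s3;python3 w.py wrist w3
```

```text
4.675 [ 0.5706 -0.1984  0.0524] yaw -265.87342732756326 [-0.457  0.187  1.783 -0.003  1.187 -2.098] [-1.5   0.74 -3.12]
handle? [425 129  18  13  56] ((52.508602142333984, 42.24113082885742), (9.262532234191895, 48.562007904052734), 32.834171295166016)
handle? [214 212   5  17  67] ((651.8114013671875, 135.8462677001953), (44.86771774291992, 9.220745086669922), 75.26586151123047)
handle? [295 294   7  22 108] ((534.5263671875, 381.6432800292969), (45.007080078125, 11.415562629699707), 66.43563842773438)
4.725 [ 0.5711 -0.1987  0.0538] yaw -265.86979905182204 [-0.457  0.185  1.782 -0.003  1.188 -2.098] [-0.43  0.75 -1.74]
handle? [233 156  16  16 196] ((530.234130859375, -207.31036376953125), (7.123910903930664, 7.060425281524658), 50.34223175048828)
handle? [312 156  16  16 197] ((527.4585571289062, -170.5753631591797), (7.426657199859619, 7.108283042907715), 66.99211883544922)
handle? [350 156  16  16 204] ((526.0472412109375, -152.4910430908203), (7.54820442199707, 7.449526786804199), 84.8117904663086)
handle? [388 156  17  16 210] ((524.7371826171875, -134.68055725097656), (7.3770
[... 796 characters left out ...]
 7.173625469207764), 3.873922348022461)
handle? [163 228  15  11 127] ((567.7508544921875, -240.3916473388672), (5.875367641448975, 7.086859226226807), 0.5634427666664124)
handle? [198 228  16  14 169] ((567.2645263671875, -222.61856079101562), (7.3012590408325195, 7.333751201629639), 12.325948715209961)
handle? [308 228  15  14 165] ((563.2151489257812, -168.02955627441406), (7.125375747680664, 7.170269012451172), 11.962547302246094)
handle? [344 228  15  14 169] ((561.9048461914062, -150.00926208496094), (7.216789722442627, 7.23087739944458), 19.243532180786133)
handle? [380 228  16  14 173] ((560.5927124023438, -132.120361328125), (7.783794403076172, 7.406316757202148), 40.17411422729492)
```

View pics/s3.png

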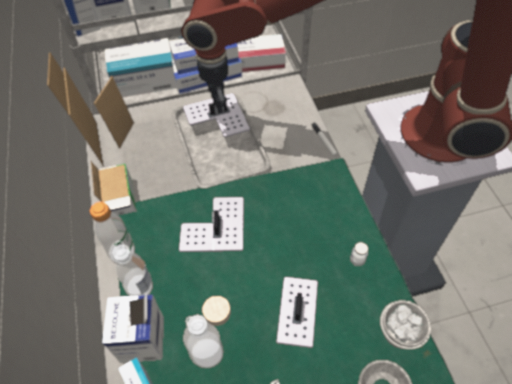

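View pics/w3.png

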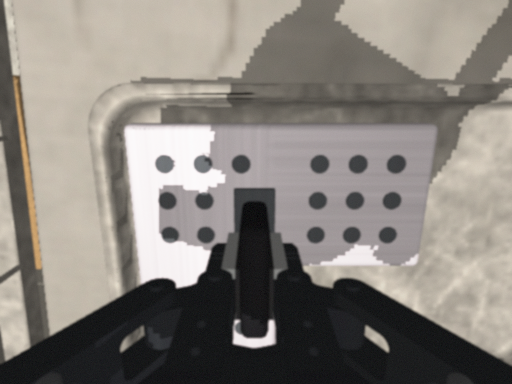

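The plate sits square over its corner of the tray, so I lower it.

Call:
jog_arm(
  steps=[
    {"dx":0.03,"dy":-0.03,"dz":-0.15,"twist":0.0},
    {"dx":0.03,"dy":-0.03,"dz":-0.3,"twist":0.0},
    {"dx":0.03,"dy":-0.03,"dz":-0.42,"twist":0.0},
    {"dx":0.03,"dy":-0.03,"dz":-0.5,"twist":0.0},
    {"dx":0.03,"dy":-0.03,"dz":-0.57,"twist":0.0},
  ],
)

```text
t: 5.35
tool_pos: [0.5731, -0.2006, 0.0195]
tool_rot: [0.113, -3.126, -0.006]
contact_force: [0.5, 0.1, -3.3]
opening: 0.0113
```

Call:
jog_arm(
  steps=[
    {"dx":0.0,"dy":0.0,"dz":-0.02,"twist":0.0},
    {"dx":0.0,"dy":0.0,"dz":-0.04,"twist":0.0},
    {"dx":0.0,"dy":0.0,"dz":-0.04,"twist":0.0},
  ],
)

```text
t: 5.72
tool_pos: [0.5738, -0.201, 0.0183]
tool_rot: [0.113, -3.128, -0.005]
contact_force: [-3.7, 1.5, 4.2]
opening: 0.0113
```

Call:
jog_arm(
  steps=[
    {"dx":0.0,"dy":0.0,"dz":0.0,"twist":0.0},
    {"dx":0.0,"dy":0.0,"dz":0.0,"twist":0.0},
    {"dx":0.0,"dy":0.0,"dz":0.0,"twist":0.0},
    {"dx":0.0,"dy":0.0,"dz":0.0,"twist":0.0},
  ],
  gripper=100,
)

```text
t: 6.22
tool_pos: [0.5738, -0.201, 0.0182]
tool_rot: [0.113, -3.127, -0.005]
contact_force: [0.7, 0.2, 0.2]
opening: 0.052
```

Call:
jog_arm(
  steps=[
    {"dx":0.0,"dy":0.0,"dz":0.4,"twist":0.0},
    {"dx":0.0,"dy":0.0,"dz":1.0,"twist":0.0},
    {"dx":0.0,"dy":0.2,"dz":1.6,"twist":0.0},
    {"dx":0.1,"dy":0.6,"dz":2.0,"twist":0.9},
    {"dx":0.25,"dy":1.4,"dz":2.0,"twist":1.9},
  ],
)

```text
t: 6.85
tool_pos: [0.5907, -0.1179, 0.1417]
tool_rot: [0.633, -3.07, 0.003]
contact_force: [0.4, 0.3, -0.6]
opening: 0.052
```

Call:
jog_arm(
  steps=[
    {"dx":0.2,"dy":0.8,"dz":0.0,"twist":1.0},
    {"dx":0.4,"dy":1.7,"dz":0.0,"twist":2.0},
    {"dx":0.6,"dy":2.6,"dz":0.0,"twist":3.0},
    {"dx":0.8,"dy":3.5,"dz":0.0,"twist":4.0},
    {"dx":1.02,"dy":4.2,"dz":0.0,"twist":5.1},
  ],
  gripper=0,
)

```text
t: 7.48
tool_pos: [0.6519, 0.1364, 0.1416]
tool_rot: [1.897, -2.497, 0.008]
contact_force: [1.0, -0.3, -0.1]
opening: 0.0858
```

```bash
python3 w.py wrist w4; python3 w.py top t4
```

```text
7.525 [0.6528 0.1409 0.1417] yaw -195.12820175007383 [ 0.103  0.218  1.584 -0.004  1.34  -2.774] [-2.28  2.74  0.26]
handle? [243 157  16  63 921] ((653.6875610351562, 131.57164001464844), (48.537391662597656, 11.444045066833496), 74.70720672607422)
handle? [443 378  14   6  57] ((526.5159912109375, 357.5911865234375), (4.933900356292725, 11.207267761230469), 86.41633605957031)
7.575 [0.6523 0.1381 0.1416] yaw -195.600493011234 [ 0.1    0.217  1.586 -0.006  1.34  -2.768] [-0.68  0.07 -0.25]
handle? [132 189  17   9  58] ((532.1137084960938, 376.2656555175781), (42.66191864013672, 7.967886447906494), 66.97509002685547)
```

View pics/w4.png

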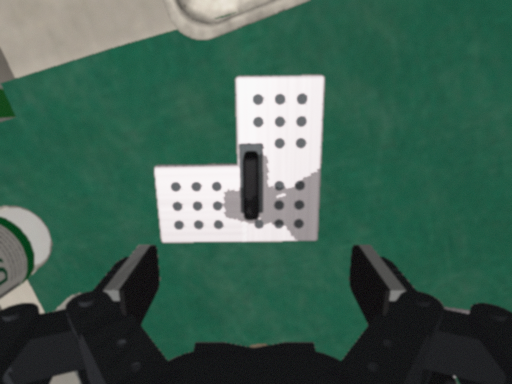

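View pics/t4.png

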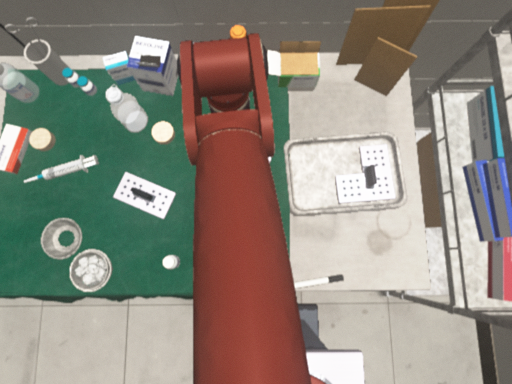

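P2 lies flat in its corner (375,175 in the top view). The arm was still settling in that wrist shot, so I take another.

```bash
python3 w.py wrist w5;  sed 's/^for n in("top0","side0")/for n in()/' t.py >/dev/null
python3 - <<'E'
import numpy as np,cv2
from h import *
d=dict(np.load("pics/t4.npz"));f=d["frame"]
P=cloud(d);q=(P[...,0]>.48)&(P[...,0]<.7)&(P[...,1]>-.3)&(P[...,1]<.02)&(P[...,2]>.04)
if q.sum()>10:print("handle P2",cv2.minAreaRect((P[q][:,:2]*1000).astype(np.float32)),np.median(P[q][:,2]))
q=(P[...,0]>.48)&(P[...,0]<.7)&(P[...,1]>-.3)&(P[...,1]<-.13)&(f.min(2)>215)
print(np.percentile(P[q][:,2],[5,25,50,75,95]))
E
```

```text
7.625 [0.6519 0.136  0.1414] yaw -195.82224704856975 [ 0.097  0.216  1.587 -0.007  1.341 -2.767] [ 0.29  0.02 -0.12]
handle? [243 155  16  62 932] ((653.6078491210938, 131.58636474609375), (48.26105499267578, 11.500950813293457), 74.64311981201172)
handle? [442 377  16   7  94] ((526.685546875, 358.46539306640625), (6.946276664733887, 13.421329498291016), 88.2642593383789)
handle P2 ((575.3621826171875, -201.30223083496094), (49.30925369262695, 13.256892204284668), 5.1846537590026855) 0.04851735637638921
[-0.00031698  0.00264197  0.01089618  0.0124343   0.01473453]
```

Call:
jog_arm(
  steps=[
    {"dx":0.03,"dy":-0.07,"dz":-0.6,"twist":0.04},
    {"dx":0.03,"dy":-0.07,"dz":-1.2,"twist":0.04},
    {"dx":0.03,"dy":-0.07,"dz":-1.7,"twist":0.04},
    {"dx":0.03,"dy":-0.07,"dz":-2.07,"twist":0.04},
    {"dx":0.03,"dy":-0.07,"dz":-2.07,"twist":0.04},
  ],
)

```text
t: 8.25
tool_pos: [0.652, 0.1309, 0.0149]
tool_rot: [1.896, -2.493, 0.004]
contact_force: [-0.6, -0.6, -0.4]
opening: 0.0857
```

Call:
jog_arm(
  steps=[
    {"dx":0.0,"dy":0.0,"dz":0.0,"twist":0.0},
    {"dx":0.0,"dy":0.0,"dz":0.0,"twist":0.0},
    {"dx":0.0,"dy":0.0,"dz":0.0,"twist":0.0},
    {"dx":0.0,"dy":0.0,"dz":0.0,"twist":0.0},
    {"dx":0.0,"dy":0.0,"dz":0.0,"twist":0.0},
  ],
  gripper=255,
  newtons=60,
)

```text
t: 8.88
tool_pos: [0.6525, 0.1311, 0.0157]
tool_rot: [1.897, -2.494, 0.005]
contact_force: [-0.8, 1.1, 2.3]
opening: 0.0116
```

Call:
jog_arm(
  steps=[
    {"dx":0.0,"dy":0.0,"dz":0.3,"twist":0.0},
    {"dx":0.0,"dy":0.0,"dz":0.8,"twist":0.0},
    {"dx":0.0,"dy":0.0,"dz":1.3,"twist":0.0},
    {"dx":0.0,"dy":0.0,"dz":1.7,"twist":0.0},
    {"dx":0.0,"dy":0.0,"dz":1.7,"twist":0.0},
  ],
)

```text
t: 9.5
tool_pos: [0.6544, 0.1313, 0.1213]
tool_rot: [1.9, -2.498, 0.01]
contact_force: [0.4, 0.3, -2.2]
opening: 0.0108
```

```bash
python3 w.py wrist w6
```

```text
9.55 [0.6531 0.1311 0.119 ] yaw -195.49031234393584 [ 0.09   0.238  1.601 -0.008  1.306 -2.78 ] [-0.03 -0.6  -1.69]
```

View pics/w6.png

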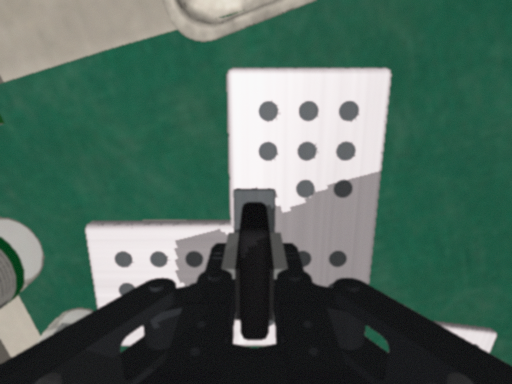

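Call:
jog_arm(
  steps=[
    {"dx":0.0,"dy":-0.4,"dz":0.0,"twist":-1.0},
    {"dx":-0.2,"dy":-1.0,"dz":0.0,"twist":-2.0},
    {"dx":-0.4,"dy":-1.8,"dz":0.0,"twist":-3.0},
    {"dx":-0.6,"dy":-2.6,"dz":0.0,"twist":-4.0},
    {"dx":-0.8,"dy":-3.2,"dz":0.0,"twist":-5.0},
  ],
)

```text
t: 10.18
tool_pos: [0.6033, -0.0624, 0.1169]
tool_rot: [0.654, -3.061, 0.0]
contact_force: [0.5, -0.1, -2.5]
opening: 0.011
```

Call:
jog_arm(
  steps=[
    {"dx":-0.03,"dy":-0.22,"dz":0.0,"twist":-1.0},
    {"dx":-0.03,"dy":-0.22,"dz":0.0,"twist":-2.0},
    {"dx":-0.03,"dy":-0.22,"dz":0.0,"twist":-2.01},
    {"dx":-0.03,"dy":-0.22,"dz":-0.4,"twist":-2.01},
    {"dx":-0.03,"dy":-0.22,"dz":-0.8,"twist":-2.01},
  ],
)

```text
t: 10.8
tool_pos: [0.6012, -0.0751, 0.0678]
tool_rot: [0.116, -3.128, -0.003]
contact_force: [0.5, -0.0, -1.7]
opening: 0.0108
```

```bash
python3 w.py side s7;python3 w.py wrist w7|head -1; python3 -c "
import cv2;a=cv2.imread('pics/s7.png')[60:220,130:330];cv2.imwrite('pics/s7c.png',cv2.resize(a,None,fx=3.5,fy=3.5))"
```

```text
10.85 [ 0.5985 -0.0745  0.0635] yaw -265.76353237465605 [-2.470e-01  1.720e-01  1.779e+00 -1.000e-03  1.209e+00 -1.891e+00] [-2.42  0.11 -3.67]
handle? [438 136  26   6  67] ((15.442516326904297, 64.99333190917969), (13.398226737976074, 67.2016372680664), 76.48698425292969)
handle? [295 294   7  22 105] ((534.3132934570312, 381.3956604003906), (45.072059631347656, 10.80082893371582), 65.09319305419922)
10.9 [ 0.5983 -0.0744  0.0645] yaw -265.79301555418624 [-2.470e-01  1.710e-01  1.779e+00 -1.000e-03  1.212e+00 -1.890e+00] [-0.62  0.05 -2.52]
```

View pics/s7c.png

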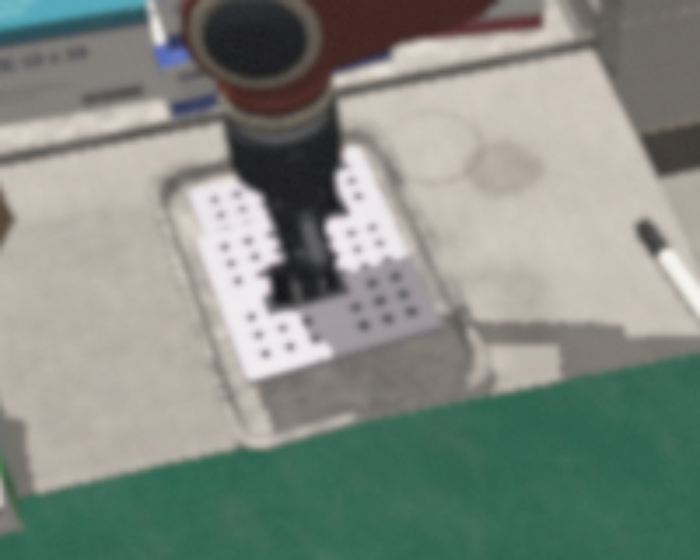

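View pics/w7.png

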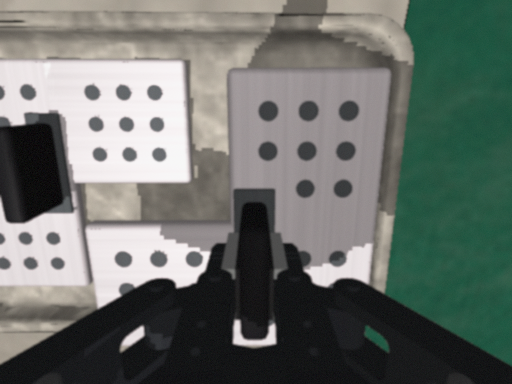

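Call:
jog_arm(
  steps=[
    {"dx":0.04,"dy":-0.02,"dz":-0.15,"twist":0.0},
    {"dx":0.04,"dy":-0.02,"dz":-0.35,"twist":0.0},
    {"dx":0.04,"dy":-0.02,"dz":-0.53,"twist":0.0},
    {"dx":0.04,"dy":-0.02,"dz":-0.66,"twist":0.0},
    {"dx":0.04,"dy":-0.02,"dz":-0.74,"twist":0.0},
  ],
)

```text
t: 11.52
tool_pos: [0.6006, -0.0756, 0.0195]
tool_rot: [0.115, -3.12, -0.007]
contact_force: [0.3, 0.4, -1.8]
opening: 0.0113
```

Call:
jog_arm(
  steps=[
    {"dx":0.0,"dy":0.0,"dz":-0.02,"twist":0.0},
    {"dx":0.0,"dy":0.0,"dz":-0.04,"twist":0.0},
    {"dx":0.0,"dy":0.0,"dz":-0.04,"twist":0.0},
  ],
)

```text
t: 11.9
tool_pos: [0.6011, -0.0757, 0.0179]
tool_rot: [0.115, -3.121, -0.006]
contact_force: [-1.4, 0.3, 0.5]
opening: 0.0112
```

Contact: the vertical force has gone from −1.8 to +0.5 N. I nudge 0.6 mm lower, then release and retreat.

Call:
jog_arm(
  steps=[
    {"dx":0.0,"dy":0.0,"dz":-0.01,"twist":0.0},
    {"dx":0.0,"dy":0.0,"dz":-0.01,"twist":0.0},
  ],
)

```text
t: 12.15
tool_pos: [0.6014, -0.0758, 0.0177]
tool_rot: [0.115, -3.122, -0.005]
contact_force: [-1.6, 0.6, 0.8]
opening: 0.011
```

Call:
jog_arm(
  steps=[
    {"dx":0.0,"dy":0.0,"dz":0.0,"twist":0.0},
    {"dx":0.0,"dy":0.0,"dz":0.0,"twist":0.0},
    {"dx":0.0,"dy":0.0,"dz":0.0,"twist":0.0},
    {"dx":0.0,"dy":0.0,"dz":0.0,"twist":0.0},
  ],
  gripper=100,
)

```text
t: 12.65
tool_pos: [0.6014, -0.0758, 0.0177]
tool_rot: [0.115, -3.122, -0.005]
contact_force: [0.2, -0.2, 0.7]
opening: 0.0519
```

Call:
jog_arm(
  steps=[
    {"dx":0.0,"dy":0.0,"dz":0.4,"twist":0.0},
    {"dx":0.0,"dy":0.0,"dz":1.0,"twist":0.0},
    {"dx":0.0,"dy":0.0,"dz":1.8,"twist":0.0},
    {"dx":0.0,"dy":0.5,"dz":2.5,"twist":0.0},
    {"dx":0.0,"dy":1.3,"dz":2.5,"twist":0.0},
  ],
)

```text
t: 13.28
tool_pos: [0.6045, 0.0017, 0.1735]
tool_rot: [0.111, -3.132, -0.003]
contact_force: [0.2, -0.1, 0.1]
opening: 0.0521
```

Call:
jog_arm(
  steps=[
    {"dx":0.0,"dy":0.9,"dz":0.0,"twist":0.0},
    {"dx":0.0,"dy":1.8,"dz":0.0,"twist":0.0},
    {"dx":0.0,"dy":2.7,"dz":0.0,"twist":0.0},
    {"dx":0.0,"dy":3.0,"dz":0.0,"twist":0.0},
    {"dx":0.0,"dy":3.0,"dz":0.0,"twist":0.0},
  ],
)

```text
t: 13.9
tool_pos: [0.6043, 0.1822, 0.1732]
tool_rot: [0.114, -3.132, -0.002]
contact_force: [-0.7, -0.2, 0.8]
opening: 0.0519
```

```bash
python3 w.py side s8; python3 w.py top t8
cat > c.py <<'E'
import numpy as np,cv2
from h import *
c=np.array([.587,-.138]);a=np.radians(3.95);R=np.array([[np.cos(a),-np.sin(a)],[np.sin(a),np.cos(a)]])
for n in("t8","s8"):
    d=dict(np.load(f"pics/{n}.npz"));f=d["frame"];P=cloud(d)
    L=(P[...,:2]-c)@R  # tray frame
    In=(abs(L[...,0])<.085)&(abs(L[...,1])<.135)
    q=(In&(P[...,2]>.042)&(P[...,2]<.07)).astype(np.uint8)
    N,l,st,ce=cv2.connectedComponentsWithStats(q)
    for i in range(1,N):
        if st[i,4]>10:
            k=l==i;print(n,"handle tray-frame",cv2.minAreaRect((L[k]*1000).astype(np.float32)),"z",np.median(P[k][:,2]).round(4))
    for s,nm in((-1,"P2"),(1,"P1")):
        M=np.stack([L[...,0]*s,L[...,1]*s,P[...,2]],-1)
        k=In&(P[...,2]>.007)&(P[...,2]<.03)&(f.min(2)>150)&(M[...,1]>.045)&(M[...,1]<.12)
        Q=M[k];A=np.c_[Q[:,:2],np.ones(len(Q))];w,*_=np.linalg.lstsq(A,Q[:,2],rcond=None)
        print(n,nm,len(Q),"top z",np.median(Q[:,2]).round(4),"tilt",np.hypot(*w[:2]).round(4))
E
python3 c.py
python3 -c "
import cv2,numpy as np;a=cv2.imread('pics/s8.png')[70:220,130:330];b=cv2.imread('pics/t8.png')[110:260,260:430]
cv2.imwrite('pics/s8c.png',cv2.resize(np.hstack([a,b]),None,fx=2.1,fy=2.1))"
```

```text
13.95 [0.6045 0.1811 0.1732] yaw -265.9125591542137 [ 0.172  0.112  1.648  0.002  1.389 -1.47 ] [ 0.24 -1.35 -0.06]
handle? [433 133  37   9  89] ((10.82730484008789, 60.691654205322266), (22.33384895324707, 95.18783569335938), 77.1308364868164)
handle? [295 294   7  22 103] ((534.392822265625, 381.4705505371094), (45.942344665527344, 10.74603271484375), 65.90261840820312)
14.0 [0.6046 0.1805 0.1733] yaw -265.9765541544872 [ 0.171  0.112  1.648  0.002  1.389 -1.47 ] [-0.8  0.6 -0.5]
handle? [132 189  17   9  59] ((533.08203125, 376.78399658203125), (41.829994201660156, 9.307112693786621), 67.07379150390625)
t8 handle tray-frame ((19.823516845703125, 60.346160888671875), (49.88467025756836, 12.546538352966309), 0.39315566420555115) z 0.0489
t8 handle tray-frame ((-16.101051330566406, -61.94820785522461), (12.56223201751709, 48.8947639465332), 89.81809997558594) z 0.0489
t8 P2 1308 top z 0.0119 tilt 0.0011
t8 P1 1344 top z 0.0116 tilt 0.0009
s8 handle tray-frame ((38.88835144042969, 62.238006591796875), (15.640807151794434, 10.594823837280273), 72.4163818359375) z 0.0488
s8 P2 405 top z 0.0119 tilt 0.0104
s8 P1 387 top z 0.0118 tilt 0.0054
```

View pics/s8c.png

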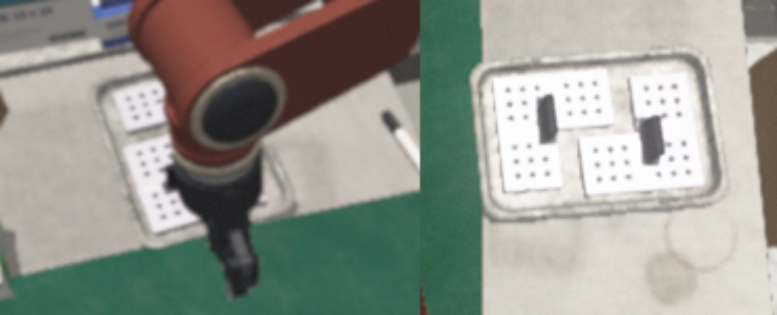

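The top view shows both plates nested inside the rim, with top faces at z ≈ 11.8 mm (floor 2 + plate 10) and a tilt of about 0.001 rad. Their grip points are at (20,60) and (−16,−62) mm in the tray frame. The gripper is clear, so I hand in.

```bash
python3 -c "
from station import ctrl
print(ctrl.finish_job())"
```

```text
the job is handed in; nothing more can be done
None
```

Both L plates are in the tray, nested and lying flat, and I handed the job in at about 14 s of the 54 s allowed. I lifted each by its handle (11 mm opening when gripped). The near plate went down first and the far one second, turned half a turn from it. I lowered both until the force showed contact, then released and moved the arm clear.

- **Position:** the last top view puts the handles at (+20, +60) and (−16, −62) mm in the tray frame, against limits of 60 mm across and 100 mm along.
- **Flatness:** the top faces are at 11.6–11.9 mm above the table, where 12 mm is expected. Tilt is about 0.001 rad from the top camera. The side camera gave 0.005–0.010 rad because the arm partly blocked its view, which is still under the 0.05 limit.
- **Straight plate:** it reads within about 1 mm of its starting position.
- **Disagreements:** the side view could not confirm the handle positions in the tray, because the arm hid one handle and part of the other. Earlier, the fixed cameras' depth put the handle of the far plate about 5 mm off in y from the wrist view, and I went with the wrist view.

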